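Turn the test tile over with the spatula

TASK

Push the orange ejector slide of the turning station fully home, towards the robot, so that the white test tile comes out from under its cover on to the open rails. Then take the spatula from its rest, slip the blade under the tile and roll the tile over sideways with a turn of the wrist, so that it ends lying flat, blue face up, on the station's black landing pad. Lay the spatula back in its rest; never touch the tile with the gripper itself, and leave the other things on the bench where they are.

Things in the scene. Friction and masses are not known exactly. Their poses are not given: they have to be found in the camera images.
- station: Fixed grey turning station; origin on the table under the open bay's centre. x away from the robot, to the cover; y left, to the landing pad; z up. The cover spans x = 37 to 103 mm, 78 mm wide, its top 12 mm above the rails. The pad's edge, y = 31.5 mm, is a step 4 mm above the rails: a tile raised at its right side pivots on its left edge there and, once past vertical, falls on to the pad.
- bay (a point): Centre of the station's open bay at the height of the rails' top, 60 mm over the table; axes as the station's. Two rails run along x, 24.5 to 31.5 mm either side of the middle; between them a channel 49 mm wide, 14 mm deep, open at the front (x = -36 mm), where a blade enters along +x. Stops 3 mm high stand on the rails at x = -33 to -36 mm, and a guide 3 mm high at y = -31.5 mm.
- landing (a point): Centre of the top of the black landing pad, 72 mm to the left (+y) of the bay's centre and 4 mm above the rails. Axes as the station's. The pad is 72 mm along x, 80 mm along y, with a lip 8 mm high along its far left side.
- tile_center (a point): Centre of the loose square tile, 60 x 60 x 6 mm, 60 g; z points out of its white face (with coloured spots), the other face is blue. It starts white face up on the rails, 44 mm along +x from the bay's centre, its rear under the cover; the ejector at full stroke leaves it in the middle of the bay, underside level with the rails' top.
- ejector_tab (a point): Middle of the rear face (away from the robot) of the ejector's orange tab: 30 mm wide, 22 mm high, 14 mm thick along the stroke, standing 15 to 37 mm above the rails. It rides over a slot in the cover; the space behind it above the cover is free. Axes as the station's; it is pushed along -x. At rest it is 88 mm along +x from the bay's centre.
- ejector (a joint): Ejector stroke in m: 0 is out (rest), 0.046 is fully home. A spring of 60 N/m (1.2 N at the start, 4 N at full stroke) brings it back when it is let go.
- spatula_grip (a point): Centre of the spatula's black handle, where to grip it. x points to the blade, z up. Handle 14 mm wide (y), 18 mm high (z), x = -75 to +50 mm. A narrow neck slopes down to the steel blade: x = 70 to 134 mm, 42 mm wide, 2.5 mm thick, its top face 22 mm below the grip centre. 90 g. It starts lying in its rest.
- rest: Fixed grey spatula rest; origin on the table under the place of the spatula's grip centre, which lies 43 mm above it when seated; x is the blade's direction. Two open saddles with flared sides, at x = -55 and +32 mm (each 12 mm long), hold the handle's underside at 34 mm; about 22 mm free between their sides, which rise to 49 mm. Base plate 6 mm thick.
- timer: Bystander: white digital bench timer 66 x 66 x 19 mm, origin under its centre.
- petri: Bystander: petri dish 61 mm across, 13 mm high, origin under its centre.
- marker: Bystander: marker pen 118 mm long, 13 mm thick, origin under its centre.
- vial: Bystander: small brown vial 22 x 24 x 47 mm, origin under its centre.
Mind the look-alikes: they are no part of the job. Leave any green look-alike of the part that bears tile_center alone.

How it is judged:
By the outcome, as a careful person would: the job done as asked, in the order asked, and still so for the second after the job is handed in, with the robot touching nothing.
It also fails if it takes over 72 s, if anything falls off the work surface, if the arm or the gripper's body presses on something with over 40 N, if the wrist force passes 120 N, or if a joint passes its speed limit or range.

ROBOT

A 7-joint arm with a two-finger parallel gripper is mounted at the origin on a cart in front of the work surface, level with it; the furniture and walls round the work are solid. World frame = base frame: x ahead of the robot, y to its left, z up, the work surface at z = 0. Lengths are in m, angles in rad, forces in N, time in s.
With the tool pointing down it reaches from about 0.35 to 0.9 m from the base axis. Payload 8.1 kg.
Tool frame: the origin (TCP) lies between the finger pads; the fingertips stand 14 mm ahead of it and the grasp point (between the pads) lies 5 mm behind it; z points along the fingers, y is the line along which they close (so a half turn about z gives the same grasp; the last joint's range is limited). The gripper opens to 85 mm and grips with 20 to 120 N. Pads are 22 mm wide; open, the fingers measure 114 mm over their backs; the gripper's body (76 mm by 85 mm) begins 54 mm behind the grasp point. The pads swing forward as they close: fully open they stand 13 mm farther back than shut.
Start: joints at [1.016, 0.434, 0.025, 1.573, -0.012, 1.134, -0.075], TCP at [0.273, -0.562, 0.245] pointing down, gripper open.
Joint ranges: [-2.62, 2.62], [-0.44, 2.09], [-1.27, 1.32], [0.08, 2.57], [-1.32, 4.46], [0.12, 2], [-2.74, 2.74]. Speed limits (rad/s): [2.22, 2.22, 3.01, 3.01, 3.14, 3.14, 3.14].

INTERFACE

Orientations are given as a rotation vector (axis times angle).
In Python, from bench import arm gives the robot as it stands. Calls block until the motion is done:
- arm.move_ptp(position, orientation): joint-space move of the TCP to a pose.
- arm.move_straight(position, attitude=None, v=0.15, force_limit=None): straight line of the TCP; attitude=None keeps the orientation; v is the mean speed in m/s. With force_limit (N) it stops when the force on the tool has changed by that much, and returns True; else False.
- arm.set_joints(angles): joint-space move.
- arm.ungrasp() and arm.gripper_close(f_grip=None): open the fingers fully, or close them until they stop; f_grip is the grip in N (None keeps the last).
- arm.wait(seconds).
- arm.solve_ik(position, orientation): joint angles nearest the present ones, or None.
- arm.capture(name): name is "scene" or "top" or "wrist"; returns the picture (384x512x3 uint8, blue, green, red); there is no depth.
- arm.calibration(name): a dict with "fx", "fy", "cx", "cy" (pixels), "rvec" (rotation vector, rad) and "tvec" (3), from world to camera coordinates, as OpenCV has them. Camera axes: x right, y down, z forward; pixel columns grow to the right and rows downward; lengths in m; the calibration is good to about 2 mm. A picture is of the moment at which its call begins: read the wrist's pose just before it. calibration takes no time and is no camera call; for the wrist camera it gives the pose at the moment of the call.
A pose or a line that the arm cannot do raises arm.MotionError and nothing moves.
- arm.close_job(): hands the job in; it is judged then, once.
Trained networks look in the newest picture that a camera, given by its name, has taken for a name from the list of things; names that differ only in an ending like _2 or _b are one class to them, and where a whole thing is asked for, a point or a joint stands for the part that bears it (a point fixed in the world has none). Each returns a list of dicts, best first, with "conf" (0 to 1); they miss things now and then, are a little off and sometimes report something else, mostly with a low value. They report only what shows in the picture. A call takes as long as a camera call. They do not tell look-alikes from the thing itself.
- arm.look_for(camera, label): "xy" ([column, row] in pixels, amid what is visible of it).
- arm.place_of(camera, label): "xy" ([column, row] in pixels: a listed point, or the origin of a listed thing).
Readings, each from a call of its own:
- arm.get_time(): time.
- arm.get_joints(): joint angles.
- arm.get_qd(): joint speeds.
- arm.get_effort(): joint torques, N m.
- arm.get_eef_pos(): TCP position.
- arm.get_tool_rot(): TCP orientation.
- arm.get_contact_force(): force on the tool from outside, world axes, zero at the start.
- arm.get_moment(): the same for the moment, N m.
- arm.get_gripper_width(): finger opening in m.
- arm.get_grip_force(): force on a finger pad.
Only numpy, scipy, OpenCV 4.12 (cv2) and the standard library are available. Lean on these libraries where they do the work, as an engineer would, in place of code of your own. Each camera call takes 0.05 s, during which the arm holds its last target. There are 200 camera calls.

## Working session

There is one attempt and no reset: what is moved stays moved. The work goes in short steps, each a Python script; the robot and the scene stay as the last script left them, time stands still between calls to the robot, and variables do not carry over. Pictures are saved under pics/ and viewed, at most 13 in all, crops included, and the job is handed in when it is done.

```bash
mkdir -p pics; ls
cat > h.py <<'E'
import numpy as np, cv2
from scipy.spatial.transform import Rotation as R
from bench import arm
def ray(cam,xy,c=None):
    c=c or arm.calibration(cam)
    K=np.array([[c['fx'],0,c['cx']],[0,c['fy'],c['cy']],[0,0,1]])
    Rm=R.from_rotvec(np.ravel(c['rvec'])).as_matrix(); t=np.ravel(c['tvec'])
    d=Rm.T@np.linalg.inv(K)@np.array([xy[0],xy[1],1.]); o=-Rm.T@t
    return o,d
def onz(cam,xy,z,c=None):
    o,d=ray(cam,xy,c); return o+d*(z-o[2])/d[2]
def px(cam,P,c=None):
    c=c or arm.calibration(cam)
    K=np.array([[c['fx'],0,c['cx']],[0,c['fy'],c['cy']],[0,0,1]])
    return cv2.projectPoints(np.array(P,float).reshape(-1,3),np.ravel(c['rvec']),np.ravel(c['tvec']),K,None)[0].reshape(-1,2)
E
python3 - <<'E'
from h import *
Z=dict(station=0,bay=.06,landing=.064,tile_center=.066,ejector_tab=.086,spatula_grip=.043,rest=0,timer=0,petri=0,marker=0,vial=0)
ims=[]
for cam in("scene","top"):
    im=arm.capture(cam); ims.append(im); cv2.imwrite(f"pics/{cam}0.png",im)
    c=arm.calibration(cam); print(cam,-R.from_rotvec(np.ravel(c['rvec'])).as_matrix().T@np.ravel(c['tvec']))
    for l,z in Z.items():
        for d in arm.place_of(cam,l)[:3]:
            print(cam,l,np.round(d['xy'],1),round(d['conf'],2),np.round(onz(cam,d['xy'],z),4))
E
```

```text
pics
scene [-0.11261029  0.65664869  0.5179702 ]
scene station [277.7 207.3] 0.6 [ 0.5785 -0.126   0.    ]
scene bay [281.  191.4] 0.81 [ 0.5693 -0.1274  0.06  ]
scene landing [265.  195.2] 0.86 [ 0.5764 -0.0614  0.064 ]
scene tile_center [311.2 201.9] 0.65 [ 0.4487 -0.1282  0.066 ]
scene tile_center [269.9 188.1] 0.39 [ 0.6017 -0.1094  0.066 ]
scene ejector_tab [214.1 268.5] 0.67 [0.3604 0.3038 0.086 ]
scene spatula_grip [207.1 256.7] 0.58 [0.4544 0.2527 0.043 ]
scene rest [214.8 270.5] 0.57 [0.4472 0.2371 0.    ]
scene timer [135.5 299.6] 0.98 [0.4797 0.4234 0.    ]
scene petri [353.  202.4] 0.62 [ 0.4328 -0.3485  0.    ]
scene petri [134.7 299.6] 0.17 [0.4808 0.4246 0.    ]
scene marker [218.5 231.7] 0.65 [0.5842 0.117  0.    ]
scene vial [316.9 189.3] 0.66 [ 0.584  -0.3452  0.    ]
top [0.33211711 0.00633913 1.43664165]
top station [294.2 186.2] 0.62 [ 0.5645 -0.1218  0.    ]
top station [294.5 174. ] 0.59 [ 0.6057 -0.1242  0.    ]
top station [361.  221.4] 0.4 [ 0.443  -0.3365  0.    ]
top bay [297.9 185.7] 0.86 [ 0.5561 -0.1283  0.06  ]
top tile_center [293.5 170.2] 0.64 [ 0.6055 -0.1154  0.066 ]
top tile_center [332.  192.7] 0.57 [ 0.5304 -0.2345  0.066 ]
top ejector_tab [296.9 155.1] 0.44 [ 0.6498 -0.126   0.086 ]
top spatula_grip [182.7 219.3] 0.81 [0.4579 0.2418 0.043 ]
top rest [187.8 222.9] 0.55 [0.4495 0.2322 0.    ]
top timer [131.6 219.8] 0.88 [0.4635 0.4181 0.    ]
top timer [296.2 182.1] 0.55 [ 0.5781 -0.1289  0.    ]
top petri [365.4 223.1] 0.55 [ 0.4371 -0.3506  0.    ]
top marker [223.3 183.5] 0.65 [0.5786 0.1139 0.    ]
top vial [368.3 180.8] 0.42 [ 0.5774 -0.3682 -0.    ]
```

View pics/scene0.png

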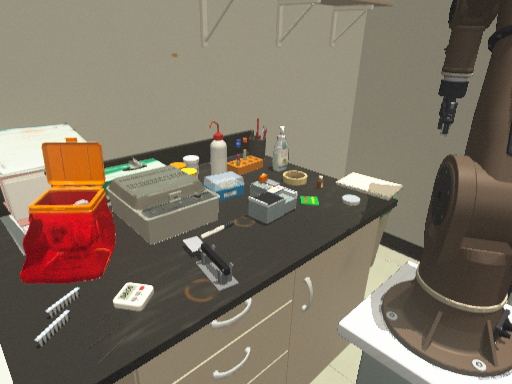

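View pics/top0.png

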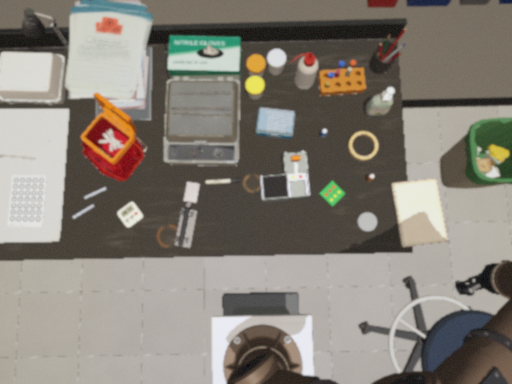

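Candidates seen so far:
- **Tile:** the white one at the station, top image (293,170). The green one at top (332,193) / scene (310,201) is the look-alike.
- **Tab:** the orange piece at top (296,157). The other orange things at (257,64), (342,81) and (112,135) are not it.
- **Spatula:** top (185,225), blade at (191,190), pointing away from the robot.

Next I take a close wrist view.

Run:
```python
from h import *
T=R.from_rotvec(arm.get_tool_rot()).as_matrix(); p=np.array(arm.get_eef_pos()); c=arm.calibration('wrist')
Rc=R.from_rotvec(np.ravel(c['rvec'])).as_matrix(); o=-Rc.T@np.ravel(c['tvec'])
print(np.round(T,3)); print('cam in tool',np.round(T.T@(o-p),3),'axis in tool',np.round(T.T@Rc[2],3),c['fx'])
# view pose: tool down, keep camera axis through target
def view(tgt,h,yaw):
    Rt=R.from_euler('z',yaw).as_matrix()@np.diag([1,-1,-1.]) 
    co=T.T@(o-p); ax=Rt@(T.T@Rc[2]); 
    cam=np.array(tgt)-ax*(h/-ax[2]); return cam-Rt@co, R.from_matrix(Rt).as_rotvec()
for yaw in (0,np.pi/2,-np.pi/2,np.pi):
    P,rv=view([.585,-.115,.06],.38,yaw); q=arm.solve_ik(P,rv); print(yaw,np.round(P,3),None if q is None else np.round(q,2))
# roll feasibility: bay approx
bay=np.array([.562,-.128,.06])
for tilt in (35,45,55,60):
  for flip in (0,180):
    for g0 in (-16,0):
      res=[]
      for th in (0,30,60,90,100,110,120):
        Rx=R.from_euler('x',-th,degrees=True)
        tool=Rx*R.from_euler('y',-tilt,degrees=True)*R.from_matrix(np.diag([1,-1,-1.]))*R.from_euler('z',flip,degrees=True)
        piv=bay+[0,.0315,0]; g=bay+[-.104+g0*1e-3,0,.022]
        G=piv+Rx.apply(g-piv); z=tool.as_matrix()[:,2]
        q=arm.solve_ik(G+z*.005,tool.as_rotvec()); res.append(None if q is None else np.round(q,1).tolist())
      print(tilt,flip,g0,'z',np.round(z,2),[r is not None for r in res],res[0],res[-2])
```

```text
[[ 0.9    0.437  0.   ]
 [ 0.437 -0.9   -0.   ]
 [-0.     0.    -1.   ]]
cam in tool [ 0.083 -0.    -0.128] axis in tool [-0.32  -0.001  0.947] 272.39938126401785
0 [ 0.63  -0.115  0.312] [ 0.18  0.43 -0.12  1.42  0.05  1.3  -1.52]
1.5707963267948966 [ 0.585 -0.07   0.312] [ 0.36  0.38 -0.47  1.53  0.18  1.28 -0.13]
-1.5707963267948966 [ 0.585 -0.16   0.312] [-0.53  0.55  1.16  1.58 -0.51  1.35 -2.46]
3.141592653589793 [ 0.54  -0.115  0.312] [ 0.62  0.35 -0.68  1.61  0.23  1.26  1.47]
35 0 -16 z [ 0.57 -0.71  0.41] [False, False, False, True, True, True, True] None [-0.7, 1.5, -0.2, 2.3, 1.3, 1.9, 2.7]
35 0 0 z [ 0.57 -0.71  0.41] [False, False, False, True, True, True, False] None [-1.8, 2.1, 0.9, 2.3, 0.3, 0.4, -2.5]
35 180 -16 z [ 0.57 -0.71  0.41] [False, False, False, True, True, True, True] None [-0.7, 1.5, -0.2, 2.3, 1.3, 1.9, -0.4]
35 180 0 z [ 0.57 -0.71  0.41] [False, False, True, True, True, True, True] None [-0.7, 1.4, -0.2, 2.3, 1.3, 1.9, -0.4]
45 0 -16 z [ 0.71 -0.61  0.35] [False, False, False, True, True, True, True] None [-0.7, 1.5, -0.2, 2.4, 1.3, 1.9, 2.6]
45 0 0 z
[... 561 characters left out ...]
, 1.8, 0.4, 2.5, 1.5, 1.2, 2.4]
55 180 -16 z [ 0.82 -0.5   0.29] [False, False, False, False, False, True, True] None [-0.7, 1.6, -0.2, 2.5, 1.4, 2.0, -0.7]
55 180 0 z [ 0.82 -0.5   0.29] [False, False, False, False, True, True, True] None [-0.9, 1.6, 0.0, 2.5, 1.5, 1.8, -0.7]
60 0 -16 z [ 0.87 -0.43  0.25] [False, False, False, False, False, False, True] None None
60 0 0 z [ 0.87 -0.43  0.25] [False, False, False, False, False, True, True] None [-0.9, 1.7, 0.0, 2.6, 1.5, 1.8, 2.3]
60 180 -16 z [ 0.87 -0.43  0.25] [False, False, False, False, False, False, True] None None
60 180 0 z [ 0.87 -0.43  0.25] [False, False, False, False, False, True, True] None [-0.9, 1.7, 0.0, 2.6, 1.5, 1.8, -0.8]
```

```bash
cat > scan.py <<'E'
from h import *
def scan(bay,yaw=0):
  Y=R.from_euler('z',yaw)
  for tilt in (0,10,20,27,33):
   for flip in (0,180):
    for g0 in (-10,0,15):
      res=[]
      for th in (0,30,60,90,100,110):
        Rx=Y*R.from_euler('x',-th,degrees=True)
        tool=Rx*R.from_euler('y',-tilt,degrees=True)*R.from_matrix(np.diag([1,-1,-1.]))*R.from_euler('z',flip,degrees=True)
        piv=np.array([0,.0315,0]); g=np.array([-.104+g0*1e-3,0,.022])
        G=bay+Y.apply(piv)+Rx.apply(g-piv); z=tool.as_matrix()[:,2]
        q=arm.solve_ik(G+z*.005,tool.as_rotvec()); res.append(None if q is None else np.round(q,1).tolist())
      print(tilt,flip,g0,''.join('01'[r is not None] for r in res),res[0],res[3],res[5])
E
python3 - <<'E'
from h import *
from scan import scan
arm.move_ptp([.51,-.115,.312],R.from_matrix(np.diag([-1,1,-1.])).as_rotvec())
c=arm.calibration('wrist')
im=arm.capture('wrist'); cv2.imwrite('pics/w1.png',im)
Z=dict(station=0,bay=.06,landing=.064,tile_center=.066,ejector_tab=.086)
for l,z in Z.items():
    for d in arm.place_of('wrist',l)[:2]: print(l,np.round(d['xy'],1),round(d['conf'],2),np.round(onz('wrist',d['xy'],z,c),4))
print(arm.get_time())
scan(np.array([.562,-.128,.06]))
E
```

```text
station [251.5 185.2] 0.76 [ 0.5595 -0.1222  0.    ]
bay [252.3 196.4] 0.84 [ 0.5589 -0.1202  0.06  ]
landing [298.  197.2] 0.86 [ 0.5588 -0.0533  0.064 ]
landing [108.3 201.1] 0.43 [ 0.5645 -0.3316  0.064 ]
tile_center [252.6 223.3] 0.81 [ 0.5996 -0.1199  0.066 ]
tile_center [178.4 174.5] 0.6 [ 0.5239 -0.2245  0.066 ]
ejector_tab [253.3 258.4] 0.66 [ 0.6476 -0.1189  0.086 ]
3.35
0 0 -10 111111 [-0.6, 0.7, 1.1, 2.2, -0.9, 0.8, -0.5] [-1.4, 1.7, 1.1, 2.0, 0.0, 0.9, -2.0] [-1.4, 2.0, 1.1, 1.9, 0.0, 1.1, -2.1]
0 0 0 111111 [-0.6, 0.7, 1.1, 2.2, -0.9, 0.9, -0.5] [-1.4, 1.6, 1.1, 2.0, 0.0, 0.9, -2.0] [-1.4, 1.9, 1.1, 1.9, 0.1, 1.1, -2.1]
0 0 15 111111 [-0.6, 0.7, 1.1, 2.1, -0.9, 0.9, -0.5] [-1.3, 1.6, 1.1, 2.0, 0.1, 0.9, -2.1] [-1.4, 1.9, 1.1, 1.9, 0.1, 1.1, -2.1]
0 180 -10 111111 [0.6, 0.5, -0.6, 2.1, 0.4, 0.7, 1.3] [-0.4, 1.2, -0.4, 2.0, 1.0, 1.9, -0.1] [-0.8, 1.4, 0.2, 1.9, 0.8, 1.7, 0.1]
0 180 0 111111 [0.6, 0.5, -0.6, 2.1, 0.4, 0.7, 1.3] [-0.4, 1.2, -0.4, 1.9, 1.1, 1.9, -0.1] [-0.8, 1.4, 0.2, 1.8, 0.9, 1.7, 0.1]
0 180 15 111111 [0.6, 0.5, -0.6, 2.0, 0.4, 0.7, 1.3] [-0.4, 1.2, -0.4, 1
[... 2480 characters left out ...]
, 1.8, 2.7] [-1.8, 2.1, 0.9, 2.3, 0.3, 0.4, -2.4]
33 0 0 101111 [0.9, 0.5, -0.8, 2.5, 2.6, 0.3, 2.4] [-0.5, 1.2, -0.3, 2.4, 1.4, 1.8, 2.7] [-1.7, 2.0, 0.9, 2.3, 0.4, 0.5, -2.5]
33 0 15 101111 [0.9, 0.5, -0.8, 2.5, 2.5, 0.3, 2.5] [-0.5, 1.2, -0.3, 2.3, 1.4, 1.8, 2.7] [-1.7, 2.0, 0.9, 2.3, 0.5, 0.5, -2.6]
33 180 -10 101111 [1.1, 0.6, -1.0, 2.5, 2.3, 0.4, -0.4] [-1.2, 1.3, 0.4, 2.4, 1.3, 1.0, -0.4] [-0.6, 1.4, -0.2, 2.2, 1.3, 2.0, -0.4]
33 180 0 101111 [1.1, 0.6, -1.0, 2.5, 2.2, 0.4, -0.3] [-1.2, 1.3, 0.4, 2.4, 1.3, 1.0, -0.4] [-0.6, 1.4, -0.2, 2.2, 1.3, 2.0, -0.4]
33 180 15 101111 [1.1, 0.6, -1.0, 2.5, 2.2, 0.5, -0.3] [-1.1, 1.3, 0.4, 2.4, 1.3, 1.1, -0.3] [-0.7, 1.4, -0.1, 2.2, 1.3, 1.9, -0.3]
```

View pics/w1.png

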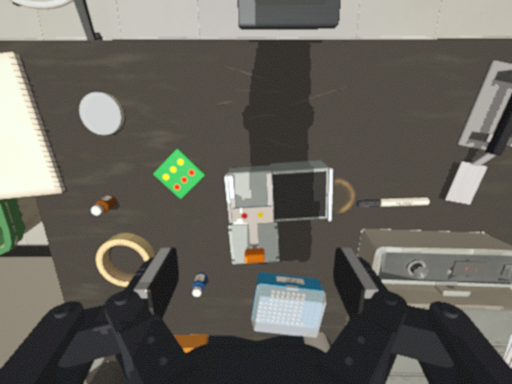

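Run:
```python
from h import *
im=cv2.imread('pics/w1.png'); cv2.imwrite('pics/w1c.png',cv2.resize(im[150:275,210:350],None,fx=4.8,fy=4.8,interpolation=cv2.INTER_CUBIC))
for xy in [(262,272),(285,275),(320,280),(262,300)]: print(xy,[np.round(onz('wrist',xy,z),3).tolist() for z in (.04,.06,.09)])
```

```text
(262, 272) [[0.703, -0.103, 0.04], [0.689, -0.104, 0.06], [0.669, -0.105, 0.09]]
(285, 275) [[0.709, -0.064, 0.04], [0.695, -0.066, 0.06], [0.674, -0.07, 0.09]]
(320, 280) [[0.719, -0.003, 0.04], [0.705, -0.008, 0.06], [0.683, -0.017, 0.09]]
(262, 300) [[0.761, -0.103, 0.04], [0.745, -0.103, 0.06], [0.72, -0.104, 0.09]]
```

View pics/w1c.png

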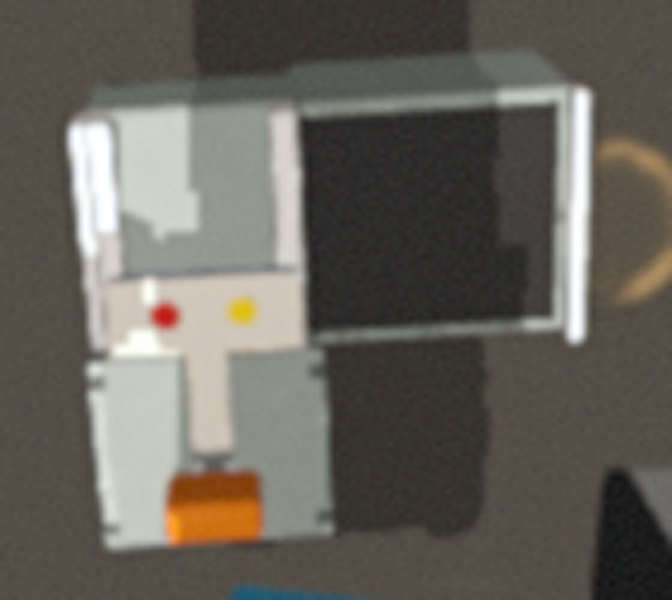

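The crop shows the white tile (red spot at (165,316), yellow at (242,311)) half under the cover, with the orange tab at (215,510) and the black pad to its right. That confirms the choice. Next I fit the station pose from its corners.

Run:
```python
from h import *
from scipy.optimize import least_squares
pts=[((303,113),(-36,32,64)),((556,99),(-36,112,64)),((312,332),(36,32,64)),((556,322),(36,112,64)),((106,549),(103,-39,72)),((334,536),(103,39,72)),((88,362),(37,-39,72)),((324,350),(37,39,72))]
c=arm.calibration('wrist'); U=np.array([(210+u/4.8,150+v/4.8) for (u,v),_ in pts]); M=np.array([m for _,m in pts])/1e3
def W(p): return R.from_euler('z',p[2]).apply(M)+[p[0],p[1],0]
s=least_squares(lambda p:(px('wrist',W(p),c)-U).ravel(),[.56,-.12,0],loss='soft_l1')
print(s.x,np.degrees(s.x[2])); print(np.round(px('wrist',W(s.x),c)-U,1).tolist())
st=R.from_euler('z',s.x[2])
tab=st.apply([.088,0,.086])+[s.x[0],s.x[1],0]; print('tab',tab,px('wrist',tab,c))
o,_=ray('wrist',(0,0),c);print('cam',o)
# wrist view over spatula pose check
for P in ([.43,.235,.312],[.40,.235,.312]):print(arm.solve_ik(P,R.from_matrix(np.diag([-1,1,-1.])).as_rotvec()))
```

```text
[ 0.56157258 -0.12101925  0.0624669 ] 3.5790896923414324
[[-1.3, 0.2], [2.5, -0.3], [-1.1, 1.0], [1.4, 0.0], [-1.6, -0.2], [0.9, -0.2], [-1.9, 0.3], [1.5, -0.2]]
tab [ 0.64940094 -0.11552574  0.086     ] [[254.83091368 259.30275306]]
cam [ 0.42804443 -0.1149469   0.44033753]
[ 0.15017907  0.29426674 -0.94882349  1.7344401   0.25169028  1.24227729
  0.71032274]
[ 0.18960499  0.25214061 -1.00059766  1.78611017  0.22507576  1.2255201
  0.69716292]
```

Run:
```python
from h import *
from scipy.optimize import least_squares
c=arm.calibration('wrist'); print(c, arm.get_eef_pos(),np.round(R.from_rotvec(arm.get_tool_rot()).as_matrix(),3).tolist())
im=arm.capture('wrist'); old=cv2.imread('pics/w1.png')
print(cv2.phaseCorrelate(np.float32(cv2.cvtColor(old,6)),np.float32(cv2.cvtColor(im,6))))
obs={}
for cam in('wrist','top','scene'):
    if cam!='wrist': arm.capture(cam)
    cc=arm.calibration(cam)
    if cam!='wrist': print(cam,cc['fx'],cc['fy'],cc['cx'],cc['cy'])
    for l in('bay','landing','tile_center','ejector_tab'):
        for d in arm.place_of(cam,l)[:1]:
            print(cam,l,d); obs[cam,l]=d['xy']
M=dict(bay=(0,0,60),landing=(0,72,64),tile_center=(44,0,66),ejector_tab=(88,0,86))
cs={k:arm.calibration(k) for k in('wrist','top','scene')}
for cams in(('wrist',),('top',),('scene',),('wrist','top','scene')):
    K=[k for k in obs if k[0] in cams]
    def f(p):
        return np.concatenate([px(k[0],R.from_euler('z',p[2]).apply(np.array(M[k[1]])/1e3)+[p[0],p[1],0],cs[k[0]])[0]-obs[k] for k in K])
    s=least_squares(f,[.56,-.12,0],loss='soft_l1'); print(cams,s.x,np.round(s.fun,1))
```

```text
{'fx': 272.39938126401785, 'fy': 272.39938126401785, 'cx': 255.5330129502946, 'cy': 194.54303482502434, 'rvec': array([-2.04569251, -2.04641989, -0.33653211]), 'tvec': array([ 0.11472931, -0.5462154 ,  0.28074523])} [ 0.50998476 -0.11536977  0.31190007] [[-1.0, 0.001, -0.0], [0.001, 1.0, 0.0], [0.0, 0.0, -1.0]]
((-0.5312873968176177, -0.1521308529667067), 1.039820487300555)
wrist bay {'xy': [248.5, 198.5], 'conf': 0.78}
wrist landing {'xy': [247.0, 199.0], 'conf': 0.71}
wrist tile_center {'xy': [177.7, 176.2], 'conf': 0.84}
wrist ejector_tab {'xy': [255.2, 255.7], 'conf': 0.79}
top 437.44706141915043 437.44706141915043 251.38863979144202 192.50144500582567
top bay {'xy': [296.9, 186.6], 'conf': 0.8}
top landing {'xy': [272.2, 186.3], 'conf': 0.73}
top tile_center {'xy': [294.3, 170.3], 'conf': 0.42}
scene 353.09308291077105 353.09308291077105 256.4630824917639 195.9098893077932
scene bay {'xy': [280.9, 194.3], 'conf': 0.55}
scene landing {'xy': [267.6, 199.4], 'conf': 0.97}
scene tile_center {'xy': [306.2, 199.8], 'conf': 0.74}
scene ejector_tab {'xy': [261.3, 176.7], 'conf': 0.65}
('wrist',) [ 0.55689827 -0.13844157 -0.05690171] [ -9.5  -3.6  40.9  -0.5  59.9  47.6 -19.5   0.8]
('top',) [ 0.55775964 -0.12042562  0.03950406] [-1.5 -1.4  0.7  0.1  0.3  1. ]
('scene',) [ 0.55255985 -0.11511371  0.05424222] [  1.4  -0.2  -0.3   0.3 -34.4 -11.5   0.5   2.2]
('wrist', 'top', 'scene') [ 0.55914866 -0.12424298  0.05423592] [  0.1  -2.2  50.8  -4.2  72.6  49.   -3.4   2.1  -0.3  -1.8   1.9  -0.
   1.2   0.6   1.8  -1.7   0.3  -1.2 -33.9 -12.8   1.1   0.9]
```

```bash
cat >> h.py <<'E'
S=np.array([.561,-.121,0.]); YAW=.061
def L(x,y,z): return S+R.from_euler('z',YAW).apply([x,y,z])
def down(yaw): return (R.from_euler('z',yaw)*R.from_matrix(np.diag([-1,1,-1.]))).as_rotvec()
def T(): return round(arm.get_time(),2)
E
python3 - <<'E'
from h import *
arm.gripper_close(20); rv=down(YAW)
arm.move_ptp(L(.122,0,.15),rv); print(T())
arm.move_straight(L(.122,0,.092),v=.1); f0=np.array(arm.get_contact_force())
hit=arm.move_straight(L(.095,0,.092),v=.08,force_limit=8); print('first',hit,arm.get_eef_pos(),arm.get_contact_force()-f0,T())
hit=arm.move_straight(L(.036,0,.092),v=.05,force_limit=18)
p=np.array(arm.get_eef_pos()); print(hit,R.from_euler('z',-YAW).apply(p-S),arm.get_contact_force()-f0,T())
E
```

```text
5.81
first False [ 0.65652901 -0.11514794  0.0927641 ] [ 1.34741569 -0.08295676  0.82377063] 7.03
True [5.24923801e-02 9.71625107e-06 9.29524867e-02] [ 2.9075629   0.80985933 -0.07245818] 7.89
```

Run:
```python
from h import *
hit=arm.move_straight(L(.040,0,.092),v=.03,force_limit=20)
p=np.array(arm.get_eef_pos()); print(hit,R.from_euler('z',-YAW).apply(p-S),arm.get_contact_force(),T())
arm.wait(.2); arm.move_straight(L(.12,0,.095),v=.15); arm.move_straight(L(.12,0,.14),v=.2)
# view toward station & then move to a viewing pose
rv=down(YAW)
arm.move_ptp(L(-.06,0.02,.25),rv); arm.wait(.2); c=arm.calibration('wrist'); im=arm.capture('wrist'); cv2.imwrite('pics/w2.png',im)
import json; json.dump({k:np.ravel(v).tolist() if k in('rvec','tvec') else v for k,v in c.items()},open('c2.json','w'))
u=px('wrist',[L(0,0,.066),L(88e-3,0,.086),L(0,.072,.064)],c); print(u)
# view only the crop
x0,y0=np.clip(u[0].astype(int)-[90,60],0,None); print(x0,y0); cv2.imwrite('pics/w2c.png',cv2.resize(im[y0:y0+145,x0:x0+195],None,fx=4,fy=4,interpolation=cv2.INTER_CUBIC)); print(T())
for l in('tile_center','bay','landing'): print(l,arm.place_of('wrist',l)[:2])
```

```text
True [5.24972763e-02 2.49399018e-05 9.34383927e-02] [ 5.14252045  0.61258133 -0.19500816] 8.18
[[238.60223093 222.13214259]
 [238.97140018 291.42146313]
 [295.98798571 221.4983535 ]]
148 162
10.45
tile_center [{'xy': [156.1, 185.2], 'conf': 0.89}, {'xy': [238.0, 219.3], 'conf': 0.65}]
bay [{'xy': [398.5, 228.3], 'conf': 0.19}]
landing [{'xy': [294.1, 219.4], 'conf': 0.81}]
```

View pics/w2c.png

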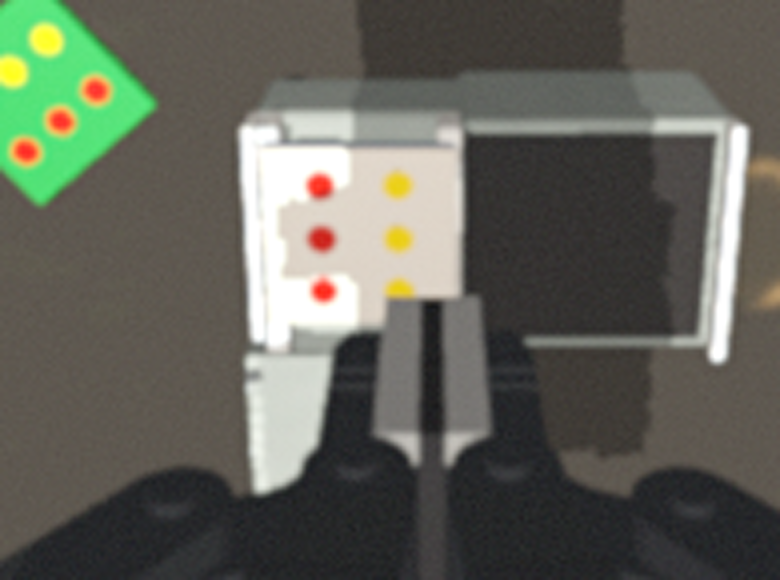

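The tile (centre about (238,222) in the wrist image, predicted (238.6,222.1)) sits white side up in the open bay. The station pose is confirmed. Next is the spatula.

Run:
```python
from h import *
import json
arm.ungrasp()
arm.move_ptp([.44,.24,.26],down(0)); arm.wait(.2); c=arm.calibration('wrist'); im=arm.capture('wrist'); cv2.imwrite('pics/w3.png',im)
json.dump({k:np.ravel(v).tolist() if k in('rvec','tvec') else v for k,v in c.items()},open('c3.json','w'))
for l,z in(('spatula_grip',.043),('rest',0)):
    for d in arm.place_of('wrist',l)[:2]: print(l,d,onz('wrist',d['xy'],z,c))
print(T(),arm.get_joints())
u=px('wrist',[[.456,.243,.043]],c)[0].astype(int); x0,y0=max(u[0]-100,0),max(u[1]-75,0); print(x0,y0)
cv2.imwrite('pics/w3c.png',cv2.resize(im[y0:y0+150,x0:x0+200],None,fx=4,fy=4,interpolation=cv2.INTER_CUBIC))
```

```text
spatula_grip {'xy': [255.8, 173.9], 'conf': 0.87} [0.44666442 0.2400184  0.043     ]
rest {'xy': [254.8, 165.5], 'conf': 0.68} [0.44506565 0.23863278 0.        ]
13.05 [ 0.11519821  0.36386679 -0.93253959  1.79336528  0.31928246  1.14507634
  0.64943164]
158 105
```

View pics/w3c.png

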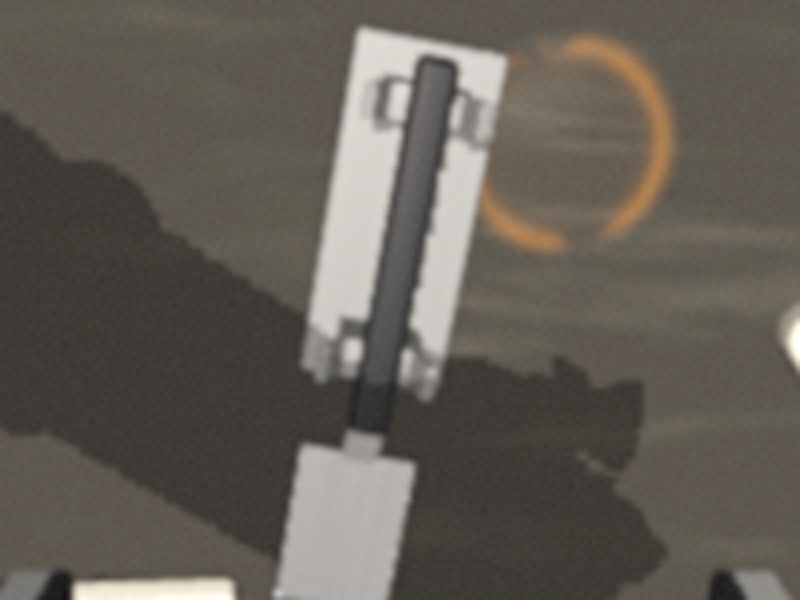

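```bash
cat >> h.py <<'E'
import json
TILT=12
DN=R.from_matrix(np.diag([-1,1,-1.]))
def toolrot(yaw,th=0): # spatula heading yaw, rolled by th deg (right side up)
    return R.from_euler('z',yaw)*R.from_euler('x',-th,degrees=True)*R.from_euler('y',-TILT,degrees=True)*DN
def tcp(G,yaw,th=0): # grip-centre world position -> TCP pose
    t=toolrot(yaw,th); return np.array(G)+.005*t.as_matrix()[:,2], t.as_rotvec()
E
python3 - <<'E'
from h import *
from scipy.optimize import least_squares
c=json.load(open('c3.json'))
pts=[((437,62),(-75,0,52)),((368,432),(50,0,52)),((301,447),(70,21,21)),((416,463),(70,-21,21))]
# image right = +y: left corner is -y
pts[2]=(pts[2][0],(70,-21,21)); pts[3]=(pts[3][0],(70,21,21))
U=np.array([(158+u/4,105+v/4) for (u,v),_ in pts]); M=np.array([m for _,m in pts])/1e3
W=lambda p:R.from_euler('z',p[2]).apply(M)+[p[0],p[1],0]
s=least_squares(lambda p:(px('x',W(p),c)-U).ravel(),[.45,.24,-.15]); print(s.x,np.degrees(s.x[2]),np.round(s.fun.reshape(-1,2),1).tolist())
json.dump(s.x.tolist(),open('spat.json','w'))
x,y,w=s.x
P,rv=tcp([x,y,.13],w); print(arm.solve_ik(P,rv)); P2,_=tcp([x,y,.043],w); print(arm.solve_ik(P2,rv))
E
```

```text
[ 0.45110709  0.24061149 -0.17787005] -10.19120288044733 [[0.2, -1.3], [-0.4, 1.6], [0.3, -0.3], [-0.2, 0.3]]
[-0.16190695  0.42131125 -0.69052475  2.07801139  0.68681273  0.72852056
  0.07961598]
[-0.34280049  0.53583225 -0.47277039  2.15765705  0.87306702  0.53410774
 -0.12050306]
```

Run:
```python
from h import *
x,y,w=json.load(open('spat.json'))
P,rv=tcp([x,y,.11],w); arm.move_ptp(P,rv)
P2,_=tcp([x,y,.043],w); print('down hit',arm.move_straight(P2,v=.12,force_limit=15),arm.get_eef_pos()-P2)
arm.gripper_close(80); print('w',arm.get_gripper_width(),arm.get_grip_force(),arm.get_contact_force())
P3,_=tcp([x,y,.12],w); arm.move_straight(P3,v=.12); print(T(),arm.get_gripper_width(),arm.get_contact_force(),arm.get_joints())
arm.wait(.1); c=arm.calibration('wrist'); im=arm.capture('wrist'); cv2.imwrite('pics/w4.png',im)
# predicted blade corners & handle
Y=R.from_euler('z',w); pr=px('wrist',[Y.apply(np.array(m)/1e3)+[x,y,.12] for m in((70,-21,-22),(70,21,-22),(134,-21,-22),(134,21,-22),(-75,0,9),(50,0,9))],c); print(np.round(pr,1).tolist())
x0,y0=155,60
for p in pr: cv2.circle(im,tuple(int(v) for v in np.round(p)),2,(0,255,0),1)
cv2.imwrite('pics/w4m.png',cv2.resize(im,None,fx=1.5,fy=1.5,interpolation=cv2.INTER_CUBIC))
# ik for insertion path
ok=lambda G,th:arm.solve_ik(*tcp(G,YAW,th)) is not None
print([ok(L(-.108-.09,0,.14),0),ok(L(-.198,0,.0765),0),ok(L(-.108,0,.0765),0)])
```

```text
down hit False [0.00085293 0.00040524 0.00090483]
w 0.013060962758486788 78.05305123329163 [-1.48295104 -0.53161978  4.42567189]
15.88 0.013332159629376015 [-0.12748642 -0.561842   -1.20809821] [-0.18460779  0.43302353 -0.66338461  2.08977143  0.70400714  0.70504928
  0.06049879]
[[226.1, 316.5], [284.1, 316.6], [230.1, 364.6], [280.0, 364.7], [255.3, 135.7], [255.0, 342.1]]
[True, True, True]
```

View pics/w4m.png

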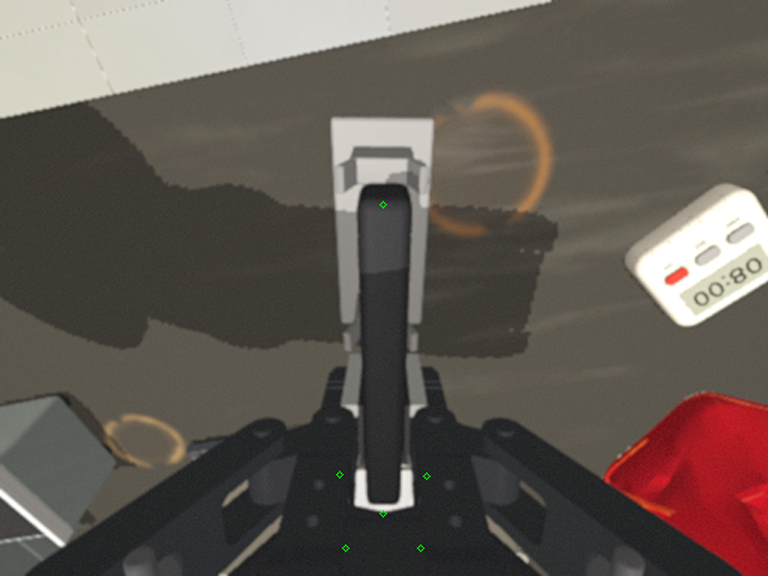

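The spatula is held straight, handle in line with the image column at x≈383 (1.5x), rest empty behind. Next I carry it to the station and insert the blade.

Run:
```python
from h import *
arm.move_ptp(*tcp(L(-.20,0,.12),YAW)); print(T())
P,_=tcp(L(-.20,0,.0765),YAW); arm.move_straight(P,v=.12); arm.wait(.15)
e=arm.get_eef_pos()-P; f0=np.array(arm.get_contact_force()); print('err',e,f0)
P2,_=tcp(L(-.105,0,.0765),YAW); P2=P2-[0,0,e[2]]
hit=arm.move_straight(P2,v=.07,force_limit=8); arm.wait(.1)
print(hit,R.from_euler('z',-YAW).apply(arm.get_eef_pos()-P2),arm.get_contact_force()-f0,T(),arm.get_joints(),arm.get_gripper_width())
im=arm.capture('scene'); cv2.imwrite('pics/s1.png',cv2.resize(im[130:260,200:340],None,fx=4,fy=4,interpolation=cv2.INTER_CUBIC))
im=arm.capture('top'); cv2.imwrite('pics/t1.png',im)
# check roll ik
def G(th):
    yc=31.5-min(4*np.tan(np.radians(min(th,60))),6*np.sin(np.radians(th)))-.3; yc=min(yc,30)/1e3
    return lambda lift=0,dy=0: None
```

```text
17.46
err [6.40677337e-04 3.89782433e-05 6.51027604e-04] [ 0.19883689  0.57375541 -1.28670103]
False [-3.99145319e-04 -9.92341339e-05 -9.48247111e-06] [ 0.26110904 -0.36530976  0.09097256] 19.73 [ 0.59493257  0.41458426 -0.49252641  2.25092479  0.44662143  0.34507374
  1.3815516 ] 0.012576708130998916
```

View pics/s1.png

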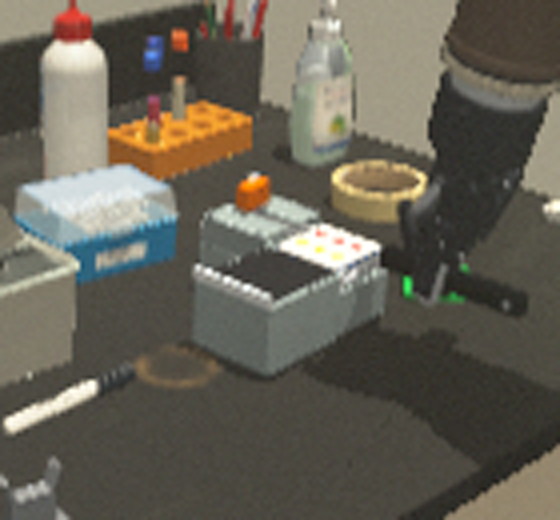

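Blade is under the tile, and the tile (white, about (330,245) in the crop) is undisturbed. Next is the roll.

```bash
cat >> h.py <<'E'
def G(th,s=0.,dy=0.,X=-.105):
    a=np.radians(th); yc=min(30,31.2-min(4*np.tan(min(a,1.)),6*np.sin(a)))
    y=yc-30*np.cos(a)+22*np.sin(a)-s*np.cos(a)+dy; z=60+30*np.sin(a)+22*np.cos(a)+s*np.sin(a)
    return tcp(L(X,y/1e3,z/1e3),YAW,th)
E
python3 - <<'E'
from h import *
E=np.array([0,0,-.0005])
print([ (th,s,dy) for th,s,dy in [(t,0,0) for t in range(0,90,10)]+[(80,20,0),(80,20,30),(85,20,40)] if arm.solve_ik(*G(th,s,dy)) is None])
P,rv=G(0); arm.move_straight(P+E,v=.03); print(arm.get_contact_force())
for th in range(10,71,10):
    P,rv=G(th); j0=np.array(arm.get_joints()); arm.move_straight(P+E,rv,v=.02)
    print(th,T(),np.abs(np.array(arm.get_joints())-j0).max().round(2),np.round(arm.get_eef_pos()-P,4),np.round(arm.get_contact_force(),1))
print(arm.get_joints())
im=arm.capture('scene'); cv2.imwrite('pics/s2.png',cv2.resize(im[130:260,200:340],None,fx=4,fy=4,interpolation=cv2.INTER_CUBIC))
E
```

```text
[]
[ 0.53134014 -0.5762611  -1.46392242]
10 20.77 0.39 [ 0.0001  0.0004 -0.0005] [ 0.6 -0.6 -1.6]
20 21.34 0.4 [-0.0002 -0.0002 -0.0008] [-0.3 -0.2 -1.4]
30 21.76 0.27 [-0.0004 -0.0002 -0.001 ] [ 0.2  0.4 -0.9]
40 22.17 0.17 [-0.0005 -0.0006 -0.001 ] [-0.2 -0.3 -1.4]
50 22.56 0.16 [-0.0004 -0.0008 -0.0008] [ 0.1  0.  -0.9]
60 22.98 0.14 [-0.0003 -0.0009 -0.0005] [-0.6 -0.5 -1.9]
70 23.41 0.14 [-0.0002 -0.0008 -0.0004] [ 0.5 -0.3 -0.6]
[-0.71669213  0.85331386  0.05697785  2.28945818  1.16777879  1.18774711
 -0.05787217]
```

View pics/s2.png

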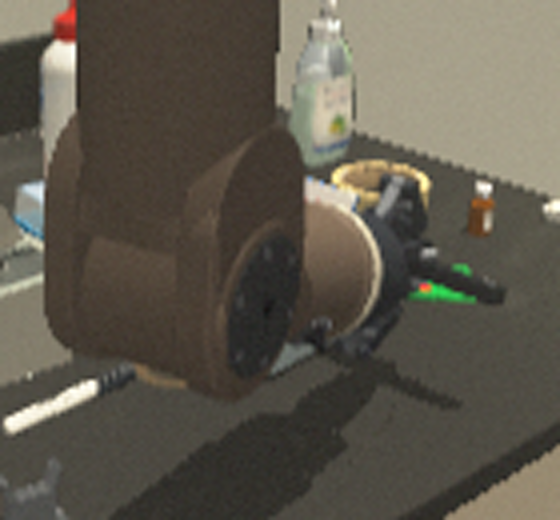

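Run:
```python
from h import *
for th,s,dy,v in ((80,0,0,.02),(80,18,0,.05),(80,18,14,.04),(80,18,28,.04)):
    P,rv=G(th,s,dy); arm.move_straight(P,rv,v=v); print(th,s,dy,T(),np.round(arm.get_eef_pos()-P,4),np.round(arm.get_contact_force(),1))
arm.wait(.3)
P,rv=G(80,40,28); arm.move_straight(P,rv,v=.1)
for th in (60,40,20,0):
    P,rv=G(th); P=P+[0,0,.07+.0*th]; P[0]-=.05*(80-th)/80; arm.move_straight(P,rv,v=.05)
P,rv=tcp(L(-.22,0,.15),YAW); arm.move_straight(P,rv,v=.15)
print(T(),arm.get_gripper_width(),arm.get_joints())
im=arm.capture('scene'); tp=arm.capture('top')
a=cv2.resize(im[150:235,225:325],(600,510),interpolation=cv2.INTER_CUBIC); b=cv2.resize(tp[140:205,255:315],(200,217),interpolation=cv2.INTER_CUBIC)
o=np.zeros((510,800,3),np.uint8); o[:,:600]=a; o[:217,600:]=b; cv2.imwrite('pics/s3.png',o)
print(arm.place_of('scene','tile_center')[:2],arm.place_of('top','tile_center')[:2],px('scene',L(0,.072,.067)),px('top',L(0,.072,.067)))
```

```text
80 0 0 23.89 [-0.0001 -0.0006  0.0002] [-0.5 -0.3  0.2]
80 18 0 24.4 [ 0.     -0.      0.0003] [-0.4 -0.3 -1.6]
80 18 14 24.9 [ 0.0001  0.0003 -0.0002] [ 0.   0.3 -0.8]
80 18 28 25.4 [ 0.0001  0.0002 -0.    ] [ 0.5 -0.3 -0.4]
30.01 0.012742509539145516 [ 0.35024612  0.07077151 -0.05549183  2.41369764 -0.15381116  0.46367409
  2.05848949]
[{'xy': [267.5, 200.7], 'conf': 0.78}, {'xy': [308.7, 201.8], 'conf': 0.58}] [{'xy': [274.6, 183.4], 'conf': 0.66}, {'xy': [331.9, 193.8], 'conf': 0.54}] [[266.82746647 197.44953554]] [[273.12174731 185.71006809]]
```

View pics/s3.png

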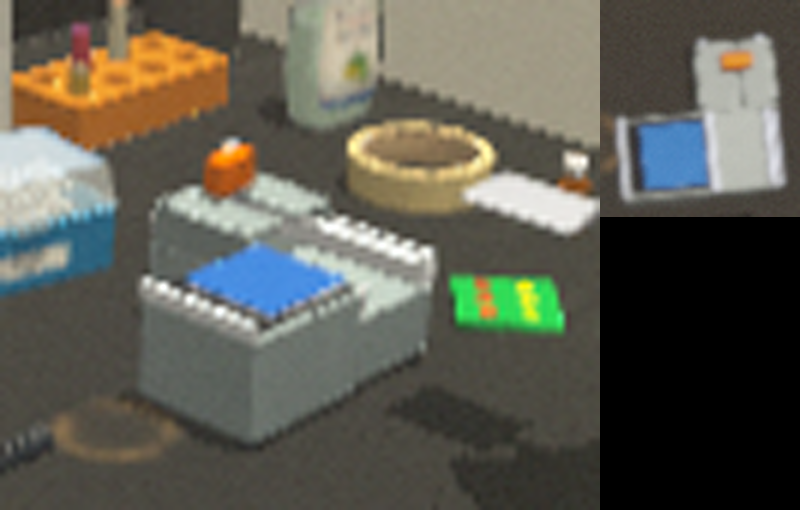

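The tile lies blue face up on the pad (scene crop about (268,280)). I measure where it sits, then return the spatula.

Run:
```python
from h import *
inv=lambda P:np.round(1e3*R.from_euler('z',-YAW).apply(P-S),1)
for cam,roi in(('top',(140,205,255,315)),('scene',(180,215,250,290))):
    im=arm.capture(cam); m=cv2.inRange(cv2.cvtColor(im,40),(100,120,60),(125,255,255)); k=np.zeros_like(m); a,b,c,d=roi; k[a:b,c:d]=m[a:b,c:d]
    n,_,st,ce=cv2.connectedComponentsWithStats(k); i=1+np.argmax(st[1:,4]); print(cam,st[i],inv(onz(cam,ce[i],.070)))
    ys,xs=np.where(_==i); r=cv2.boxPoints(cv2.minAreaRect(np.c_[xs,ys].astype(np.float32)))
    if cam=='top': print([inv(onz(cam,p,.070)).tolist() for p in r])
x,y,w=json.load(open('spat.json'))
# above the rest
arm.move_ptp(*tcp([x,y,.125],w)); arm.wait(.1)
P,_=tcp([x,y,.125],w); print(T(),arm.get_eef_pos()-P,arm.get_contact_force(),arm.get_joints())
```

```text
top [267 176  20  20 354] [-2.1 62.1 70. ]
[[32.2, 88.8, 70.0], [27.3, 28.7, 70.0], [-33.4, 34.3, 70.0], [-28.5, 94.0, 70.0]]
scene [256 191  26  11 157] [-0.1 66.3 70. ]
31.99 [ 3.23310970e-04 -1.33946406e-03  1.86106323e-05] [ 0.11037805 -0.42496295 -0.62345323] [-0.44975602  0.36171192 -0.31586971  2.10543872  0.49015125  0.61902648
  0.25989278]
```

Run:
```python
from h import *
x,y,w=json.load(open('spat.json'))
P,_=tcp([x,y,.06],w); arm.move_straight(P+[.0008,.0004,0],v=.1)
P,_=tcp([x,y,.0435],w); h=arm.move_straight(P+[.0008,.0004,0],v=.04,force_limit=6); print(h,arm.get_eef_pos()-P,arm.get_contact_force())
arm.ungrasp(); arm.wait(.2)
P,_=tcp([x,y,.14],w); arm.move_straight(P,v=.12)
arm.move_ptp([.40,.24,.27],down(0)); arm.wait(.4); print(T(),arm.get_joints())
c=arm.calibration('wrist'); im=arm.capture('wrist'); old=cv2.imread('pics/w3.png')
Y=R.from_euler('z',w); print(np.round(px('wrist',[Y.apply(np.array(m)/1e3)+[x,y,0] for m in((-75,0,52),(50,0,52),(70,-21,21),(70,21,21))],c),1).tolist())
for d in arm.place_of('wrist','spatula_grip')[:1]: print(d,onz('wrist',d['xy'],.043,c))
sc=arm.capture('scene')
o=np.hstack([cv2.resize(im[90:290,170:330],(400,500)),cv2.resize(sc[160:300,170:270],(357,500))]); cv2.imwrite('pics/f.png',o)
```

```text
True [ 0.00070666  0.00027283 -0.00021581] [-1.31575567 -1.12310162  8.47457427]
36.13 [-0.16115369  0.20921784 -0.57855608  1.86995885  0.1275449   1.10000407
  0.78329171]
[[265.9, 152.2], [249.1, 238.7], [233.9, 238.5], [260.6, 242.8]]
{'xy': [254.6, 199.8], 'conf': 0.58} [0.44493487 0.23954807 0.043     ]
```

View pics/f.png

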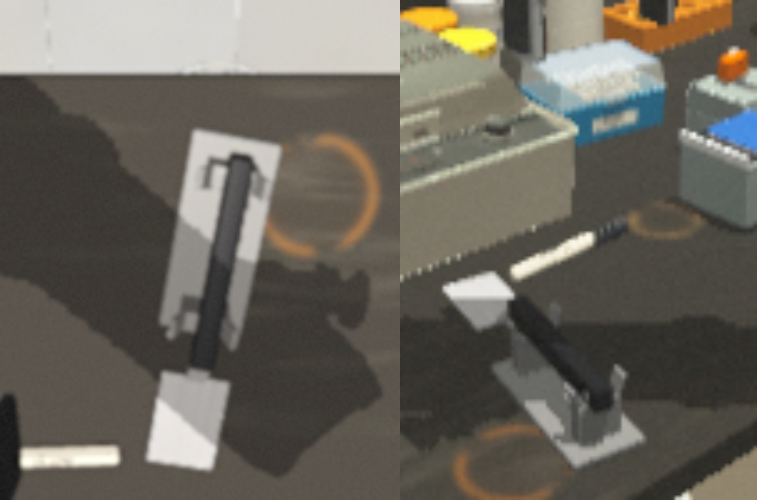

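The spatula is seated in both saddles (left view handle (220,270), blade (190,420)). The tile is still blue side up, and the robot is clear. I hand the job in.

```bash
python3 -c "
from bench import arm
print(arm.close_job())"
```

```text
the job is handed in; nothing more can be done
None
```

The job is handed in at about 36 s of robot time: the ejector was pushed fully home, the tile lies flat and blue face up on the landing pad (about 6–10 mm right of its centre), and the spatula is back in its rest.

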